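Third hand for icing a gingerbread house

TASK

Take the light-brown gingerbread side wall out of the rack with a light grip (it is brittle, so use about the lightest grip your gripper has), stand it upright on the jig board between the two white lines, and push its end square against the inner face of the front wall until the sprung front wall gives and its red pointer stands inside the green zone, without ever driving it back to the end of its travel. Finish while still gripping the wall and pressing steadily like that, so that I can ice the joint; do not let go, do not touch the front wall itself, and leave the roof panel, cutter, bowl and jar where they are.

Things in the scene. Friction and masses are not known exactly. Their poses are not given: they have to be found in the camera images.
- side_wall_mid (a point): centre of the loose gingerbread side wall: a light-brown flat biscuit panel with two iced windows, 130 mm long (its x axis), 10 mm thick (its y axis), 85 mm high (its z axis, up), about 70 g; the point is 42.5 mm above its lower edge. It stands upright on its long edge in one of the two slots of the rack, to be gripped across its thickness. The two ends are alike: either may be pressed to the front wall. Grip it lightly: it breaks if a finger squeezes it with more than 50 N
- rack: fixed wooden rack, 110 x 150 mm, origin at the centre of its underside on the table. Its two slots run along its x axis, at 45 mm either side of its centre along its y axis; each slot is 13 mm wide, its floor 8 mm and its rims 26 mm above the table (rims 12 mm thick). The side wall is in either slot, the roof panel in the other
- roof_panel: bystander: loose dark chocolate-brown panel with red dots, 130 x 10 x 95 mm, standing in the other slot; origin at the centre of its lower edge, same axes as the side wall. Leave it there
- jig: fixed plywood assembly board, 300 mm (x) x 190 mm (y) x 12 mm, origin at the centre of its underside on the table. Its x axis is the pressing direction: from the open end of the board towards the front wall. A fixed wooden end block stands behind the front wall
- seat (a point): point fixed to the jig on the board's upper face (12 mm above the table), where the middle line between the two white lines meets the inner face of the front wall when the spring is relaxed; same axes as the jig: x = pressing direction, z up. The side wall has to stand on the -x side of it with its length along x, its thickness centred on y = 0 (the white lines' inner edges are at y = -17 and +17 mm), its lower edge on the board
- front_face (a point): gingerbread gable wall fixed to a plywood backing plate; it slides with it along the jig's x axis. Its flat inner face (facing -x of the jig) is 120 mm wide (y = -90 to +30 mm from the seat) and rises to 85 mm above the board, with a gable to 125 mm; 10 mm thick. This point lies on that inner face, straight above the seat when relaxed and 42.5 mm above the board, and moves with the wall
- front_wall (a joint): how far the front wall has been pushed back along the jig's x axis, in m: 0 relaxed, 0.034 at the end of its travel. A spring of 350 N/m pushes back (no preload), so the push in N is 350 times this value. The red pointer on its +y side stands in the green zone on the board from 0.011 to 0.023 (about 4 to 8 N); aim at the middle, 0.017. It must never go beyond 0.032
- cutter: bystander: loose blue plastic six-sided biscuit cutter, 64 mm across, 22 mm high, on the table; origin at the centre of its underside
- icing_bowl: bystander: loose white bowl, 110 mm across, 50 mm high; origin at the centre of its underside
- sprinkle_jar: bystander: loose yellow jar with a red cap, 56 mm across, 80 mm high; origin at the centre of its underside

How it is judged:
By the outcome, as a careful person would: the job done as asked, in the order asked, and still so for the second after the job is handed in, while the arm keeps its last pose, push and grip.
It also fails if it takes over 43 s, if anything falls off the work surface, if the arm or the gripper's body presses on something with over 40 N, if the wrist force passes 120 N, or if a joint passes its speed limit or range.

ROBOT

A 7-joint arm with a two-finger parallel gripper is mounted at the origin on the work surface. World frame = base frame: x ahead of the robot, y to its left, z up, the work surface at z = 0. Lengths are in m, angles in rad, forces in N, time in s.
With the tool pointing down it reaches from about 0.35 to 0.9 m from the base axis. Payload 8.1 kg.
Tool frame: the origin (TCP) lies midway between the tips of the shut fingers; the grasp point (between the pads) lies 19 mm behind it; y points along the fingers, x is the direction in which the jaws open and shut, and the axes are right-handed (so a half turn about y gives the same grasp; the last joint's range is limited). The gripper opens to 85 mm and grips with 20 to 120 N. Pads are 22 mm wide; open, the fingers measure 114 mm over their backs; the gripper's body (76 mm by 85 mm) begins 54 mm behind the grasp point. The pads swing forward as they close: fully open they stand 13 mm farther back than shut.
Start: joints at [-1.26, 0.434, 0.025, 1.573, -0.012, 1.134, -0.075], TCP at [0.251, 0.572, 0.231] pointing down, gripper open.
Joint ranges: [-2.62, 2.62], [-0.44, 2.09], [-1.27, 1.32], [0.08, 2.57], [-1.32, 4.46], [0.12, 2], [-2.74, 2.74]. Speed limits (rad/s): [2.22, 2.22, 3.01, 3.01, 3.14, 3.14, 3.14].

INTERFACE

Orientations are given as a unit quaternion [w, x, y, z].
In Python, from workcell import env gives the robot as it stands. The module is installed in compiled form; this text tells all that it offers.
- The arm moves only by the tool drive_tool, never from a script. Its argument "series" is a list of rows, each a list of 2 entries, a list of its own where there are three numbers: the shift along the world's x, y, z in cm, then the turn, a rotation vector about the world's x, y, z in rad. A call has 1 to 10 rows; each row shifts and turns the commanded pose from where the row before left it; what a row does not reach is not made up. A row lasts 1/10 s, in which the tool goes at most 50 mm and 8.59 degrees, less where a joint would pass 70% of its speed; a pose out of reach is approached as far as the arm can. A call with a gripper value outside its range is refused whole. "fingers" is the opening, from 0 (shut) to 1 (fully open), set as the call begins (left out, the last holds). The fingers move at their own pace and stop on an object; "force" is the grip in N (left out, the last holds). Time passes only in rows, so rows that do not move let the fingers close. It gives the time, the measured TCP pose, the force and the opening at its end, in the units of the state.
- env.get_state(): the state, without advancing time (a new reading comes with each control period).
- env.get_image(name): name is "scene" or "side" or "wrist"; returns the picture (384x512x3 uint8, red, green, blue); there is no depth.
- env.camera_model(name): a dict with "mtx" (3x3 intrinsics, pixels), "view" (4x4, takes a point from world to camera coordinates). Camera axes: x right, y up, looking along -z (the intrinsics and any distortion apply to the point x, -y, -z); pixel columns grow to the right and rows downward; lengths in m; the calibration is good to about 2 mm. A picture is of the moment at which its call begins: read the wrist's pose just before it. camera_model takes no time and is no camera call; for the wrist camera it gives the pose at the moment of the call.
- env.hand_in(): hands the job in, once; it reports no verdict.
The state is a dict: "clock": time; "joint_pos": joint angles; "qvel": joint speeds; "effort": joint torques, N m; "tool_pos": TCP position; "eef_rot": TCP orientation; "wrist_force": force on the tool from outside, world axes, zero at the start; "moment": the same for the moment, N m; "gripper_width": opening from 0.0 (shut) to 1.0 (fully open).
Only numpy, scipy, OpenCV 4.12 (cv2) and the standard library are available. Lean on these libraries where they do the work, as an engineer would, in place of code of your own. Each camera call takes 0.05 s, during which the arm holds its last target. There are 200 camera calls.

## Working session

There is one attempt and no reset: what is moved stays moved. The work goes in short steps, Python scripts to look and compute and a tool call to move; the robot and the scene stay as the last step left them, time stands still between calls to the robot, and variables do not carry over. Pictures are saved under pics/ and viewed, about 8 in all and at most 12, crops included, and the job is handed in when it is done.

Besides the shell and the picture viewer there is one more tool, called after ">>>" by a JSON object that holds its "api" and its "payload". drive_tool: Moves the arm, as the interface text tells. Its arguments: {"type":"object","properties":{"series":{"type":"array"},"fingers":{"type":"number"},"force":{"type":"number"}},"required":["series"]}

```bash
mkdir -p pics; cat > h.py <<'E'
import numpy as np, cv2
from workcell import env
def cam(n):
    m=env.camera_model(n); return np.array(m["mtx"],float),np.array(m["view"],float),m
def ray(n,uv,c=None):
    K,V,_=c or cam(n); d=np.linalg.inv(K)@np.array([uv[0],uv[1],1.]); d=np.array([d[0],-d[1],-d[2]])
    R=V[:3,:3]; return -R.T@V[:3,3], R.T@d
def onplane(n,uv,z,c=None):
    o,d=ray(n,uv,c); return o+d*(z-o[2])/d[2]
def proj(n,p,c=None):
    K,V,_=c or cam(n); q=V[:3,:3]@np.array(p,float)+V[:3,3]; q=K@np.array([q[0],-q[1],-q[2]]); return q[:2]/q[2]
def snap(n,f):
    c=cam(n); im=np.array(env.get_image(n)); cv2.imwrite("pics/"+f+".png",im[:,:,::-1]); np.savez("pics/"+f,K=c[0],V=c[1]); return im,c
def load(f):
    z=np.load("pics/"+f+".npz"); return (z["K"],z["V"],None)
E
python3 - <<'E'
from h import *
for n in ["scene","side"]:
    im,c=snap(n,n+"0"); print(n,[k for k in c[2]],c[0].round(1).tolist(),(-c[1][:3,:3].T@c[1][:3,3]).round(3))
a=[cv2.imread(f"pics/{n}0.png") for n in["scene","side"]]
cv2.imwrite("pics/both.png",cv2.resize(a[0],(800,600)))
s=env.get_state(); print(s)
E
```

```text
scene ['mtx', 'view'] [[451.6, 0.0, 254.0], [0.0, 451.6, 191.6], [0.0, 0.0, 1.0]] [ 1.261 -0.057  0.974]
side ['mtx', 'view'] [[351.4, 0.0, 250.9], [0.0, 351.4, 182.0], [0.0, 0.0, 1.0]] [0.509 0.584 0.741]
{'clock': 0.1, 'joint_pos': array([-1.25962405,  0.43518388,  0.02499576,  1.573993  , -0.01158945,
        1.13402262, -0.07508875]), 'qvel': array([ 0.00111452, -0.00352801, -0.00057264, -0.00182844, -0.00012918,
        0.00107375, -0.00026297]), 'effort': array([ 3.11923970e-03, -6.71751094e+01,  1.02827523e+00, -3.16911221e+01,
        1.58960698e-02,  7.27171529e-03,  6.88071935e-06]), 'tool_pos': array([0.25117157, 0.57181208, 0.23059079]), 'eef_rot': array([-0.59173236,  0.59238453,  0.38620794, -0.38701008]), 'wrist_force': array([-0.11851695, -0.64146318,  0.4919088 ]), 'moment': array([-0.02595675, -0.00075727, -0.04211533]), 'gripper_width': 1.0024099696065347}
```

View pics/both.png

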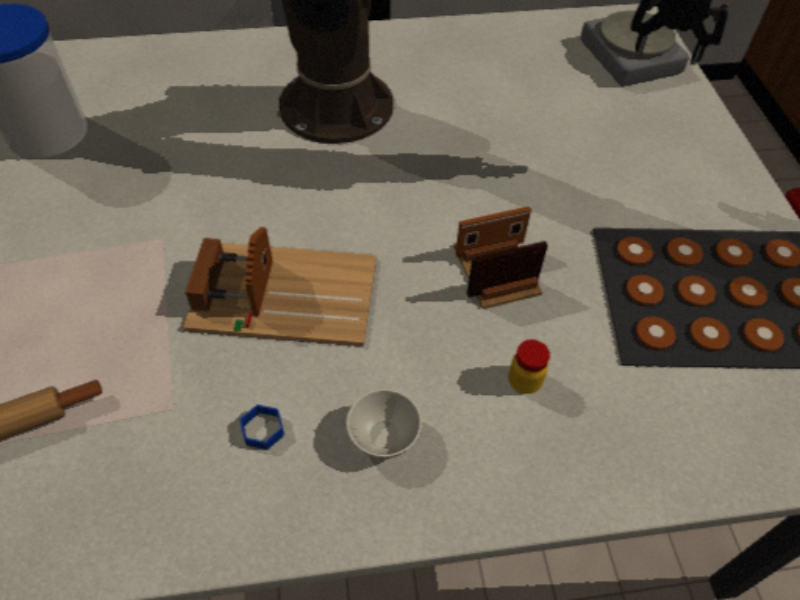

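View pics/side0.png

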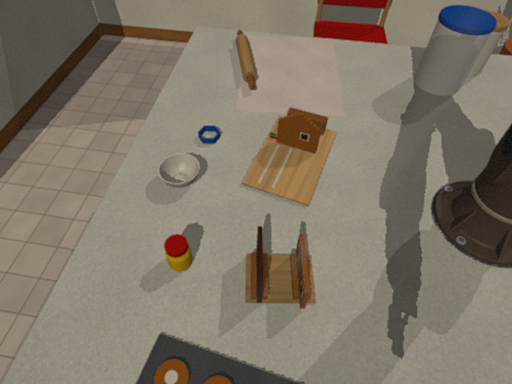

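The scene shows the jig at left (press direction about −y; white lines at about (320,297) and (320,315)). The rack is at about (500,260), with the side wall in the slot nearer the robot. The side view agrees. Next I'll take rough positions from hand pixels, plus an enlarged crop.

```bash
python3 - <<'E'
from h import *
c=load("scene0"); s=0.64
P=lambda u,v,z:onplane("scene",(u*s,v*s),z,c)[:2].round(4)
print("board right corners",P(377,255,.012),P(363,342,.012))
print("line ends",P(362,300,.012),P(358,318,.012), P(280,294,.012))
print("side wall top ends",P(459,223,.093),P(529,210,.093))
print("roof top ends",P(470,263,.103),P(546,244,.103))
c2=load("side0"); Q=lambda u,v,z:onplane("side",(u,v),z,c2)[:2].round(4)
print("side: board corners",Q(244,184,.012),Q(308,202,.012)); print("wall top",Q(304,237,.093),Q(305,306,.012))
a=cv2.imread("pics/scene0.png"); b=cv2.imread("pics/side0.png")
t=np.vstack([np.hstack([cv2.resize(a[140:230,110:250],(400,257)),cv2.resize(a[125:200,280:360],(400,257*1))]),np.hstack([cv2.resize(b[100:210,225:345],(400,340)),cv2.resize(b[220:315,230:330],(400,340))])])
cv2.imwrite("pics/crop1.png",t)
E
```

```text
board right corners [0.4466 0.0362] [ 0.6282 -0.0088]
line ends [ 0.5431 -0.0012] [ 0.5795 -0.0119] [ 0.5129 -0.1387]
side wall top ends [0.4614 0.1753] [0.446  0.3018]
roof top ends [0.5587 0.1737] [0.5342 0.3064]
side: board corners [ 0.6165 -0.0042] [0.4433 0.0265]
wall top [0.4534 0.1826] [0.4332 0.2983]
```

View pics/crop1.png

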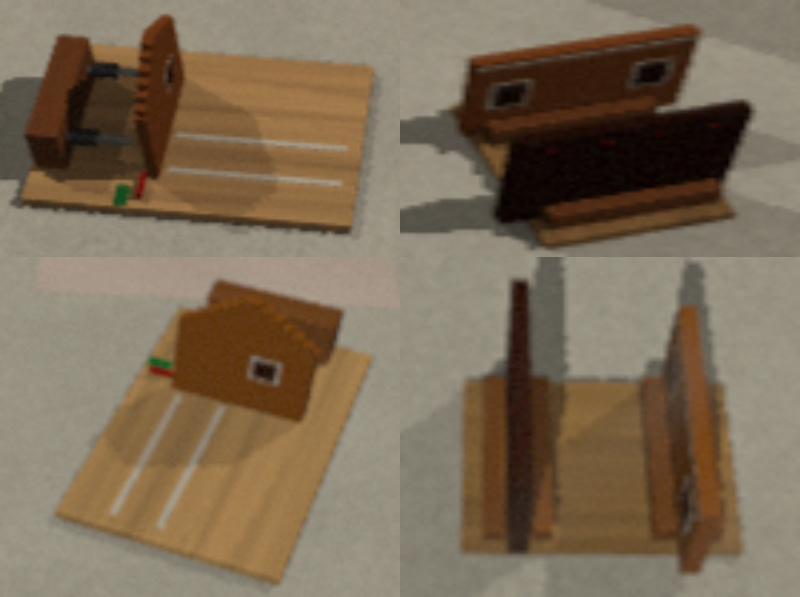

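The crops match the given sizes. The wall's centre is near (0.454, 0.238), and the press direction is about (−0.21, −0.98). Now the yaw needed.

```bash
cat >> h.py <<'E'
from scipy.spatial.transform import Rotation as Ro
def pose():
    s=env.get_state(); q=s["eef_rot"]; return s,Ro.from_quat([q[1],q[2],q[3],q[0]]).as_matrix()
E
python3 - <<'E'
from h import *
s,R=pose(); print(R.round(3)); jx=R[:,0]; a=np.degrees(np.arctan2(jx[1],jx[0]))
w=np.array([-.12,.99]); n=np.degrees(np.arctan2(-w[0],w[1])); print("jaw yaw",a,"wanted mod180",n)
c=cam("wrist"); print("wristcam",(-c[1][:3,:3].T@c[1][:3,3]).round(3),c[1].round(2)[:3,:3].tolist(),c[0].round(0).tolist())
E
```

```text
[[ 0.402 -0.    -0.916]
 [ 0.916 -0.001  0.402]
 [-0.001 -1.    -0.   ]]
jaw yaw 66.28836808951567 wanted mod180 6.911227119024681
wristcam [0.175 0.605 0.374] [[0.4, 0.92, -0.0], [-0.87, 0.38, -0.32], [-0.29, 0.13, 0.95]] [[326.0, 0.0, 255.0], [0.0, 326.0, 193.0], [0.0, 0.0, 1.0]]
```

>>> {"api": "drive_tool", "payload": {"series": [[[2.0,-3.3,0],[0,0,-0.103]],[[2.0,-3.3,0],[0,0,-0.103]],[[2.0,-3.3,0],[0,0,-0.103]],[[2.0,-3.3,0],[0,0,-0.103]],[[2.0,-3.3,0],[0,0,-0.103]],[[2.0,-3.3,0],[0,0,-0.103]],[[2.0,-3.3,0],[0,0,-0.103]],[[2.0,-3.3,0],[0,0,-0.103]],[[2.0,-3.3,0],[0,0,-0.103]],[[2.0,-3.3,0],[0,0,-0.103]]], "fingers": 1, "force": 20}}

```text
clock: 1.1
tool_pos: [0.4517, 0.2407, 0.2312]
eef_rot: [-0.706, 0.706, 0.043, -0.043]
wrist_force: [0.5, 0.3, 0.1]
gripper_width: 1.002
```

>>> {"api": "drive_tool", "payload": {"series": [[[0,0,0],[0,0,0]],[[0,0,0],[0,0,0]],[[0,0,0],[0,0,0]]]}}

```text
clock: 1.4
tool_pos: [0.4506, 0.2433, 0.2311]
eef_rot: [0.706, -0.706, -0.045, 0.046]
wrist_force: [0.3, 0.2, 0.1]
gripper_width: 1.0
```

```bash
python3 - <<'E'
from h import *
s,R=pose(); im,c=snap("wrist","w1"); print(s["tool_pos"],np.degrees(np.arctan2(R[1,0],R[0,0])),s["clock"],s["qvel"].round(3))
print("wall c proj",proj("wrist",(.454,.238,.093),c))
E
```

```text
[0.45062763 0.24334629 0.23107383] 7.408579183118516 1.4 [-0.01   0.001 -0.007 -0.001  0.001 -0.001 -0.001]
wall c proj [259.28969479 185.68713899]
```

View pics/w1.png

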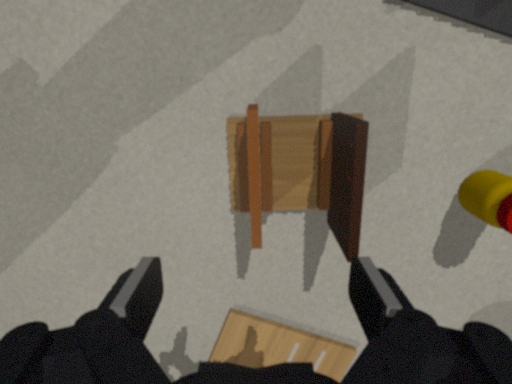

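The wrist view shows the wall's top edge running from (252,105) to (256.5,248), standing clear in its slot. The roof panel is to its right.

```bash
python3 - <<'E'
from h import *
c=load("w1"); im=cv2.imread("pics/w1.png"); hsv=cv2.cvtColor(im,cv2.COLOR_BGR2HSV)
print(hsv[230,256],hsv[112,253],hsv[160,245],hsv[160,268])
m=cv2.inRange(hsv,(3,120,60),(12,255,255)); m[:, :225]=0; m[:,290:]=0; m[:95]=0;m[260:]=0
for v in range(100,256,6):
    xs=np.where(m[v])[0]; print(v,(xs.min(),xs.max(),len(xs)) if len(xs) else None,end=" ")
P=[onplane("wrist",p,.093,c)[:2] for p in((252.5,104),(257,248.5))]; print(P)
d=P[1]-P[0]; print(np.linalg.norm(d),(P[0]+P[1])/2,np.degrees(np.arctan2(d[0],-d[1])))
J=[onplane("wrist",p,.012,c)[:2] for p in((233,309),(356,347))]; print("board corners",J)
E
```

```text
[ 14 158 121] [ 12 158 123] [ 13 154  83] [ 14 156 103]
100 None 106 (np.int64(252), np.int64(256), 4) 112 (np.int64(253), np.int64(253), 1) 118 None 124 (np.int64(239), np.int64(243), 4) 130 (np.int64(239), np.int64(270), 5) 136 (np.int64(237), np.int64(262), 4) 142 (np.int64(243), np.int64(266), 4) 148 (np.int64(240), np.int64(246), 4) 154 (np.int64(240), np.int64(263), 4) 160 (np.int64(241), np.int64(261), 5) 166 (np.int64(239), np.int64(245), 2) 172 (np.int64(246), np.int64(266), 6) 178 (np.int64(241), np.int64(262), 7) 184 (np.int64(240), np.int64(271), 5) 190 (np.int64(240), np.int64(266), 6) 196 (np.int64(241), np.int64(269), 6) 202 (np.int64(241), np.int64(268), 9) 208 (np.int64(242), np.int64(267), 6) 214 (np.int64(251), np.int64(260), 2) 220 (np.int64(251), np.int64(259), 4) 226 (np.int64(252), np.int64(257), 2) 232 (np.int64(258), np.int64(258), 1) 238 (np.int64(260), np.int64(260), 1) 244 (np.int64(255), np.int64(255), 1) 250 None [array([0.43898026, 0.30792713]), array([0.46018924, 0.1747892 ])]
0.1348166510865531 [0.44958475 0.24135817] 9.051209512057671
board corners [array([0.44620811, 0.0381844 ]), array([ 0.6228716 , -0.00289598])]
```

The wall centre is at (0.4495, 0.2415), and its normal has a yaw of +9°. The measured length is 135 mm against the given 130, which is close enough. Descending now.

>>> {"api": "drive_tool", "payload": {"series": [[[-0.1,0,-2.0],[0,0,0.028]],[[0,0,-3.5],[0,0,0]],[[0,0,-3.5],[0,0,0]],[[0,0,-3.5],[0,0,0]],[[0,0,-2.5],[0,0,0]],[[0,0,-2.0],[0,0,0]],[[0,0,-1.5],[0,0,0]],[[0,0,-0.5],[0,0,0]],[[0,0,0],[0,0,0]],[[0,0,0],[0,0,0]]]}}

```text
clock: 2.45
tool_pos: [0.4505, 0.243, 0.0419]
eef_rot: [0.705, -0.705, -0.055, 0.055]
wrist_force: [0.2, 0.3, 0.8]
gripper_width: 1.001
```

```bash
python3 - <<'E'
from h import *
s,R=pose(); im,c=snap("wrist","w2"); print(s["tool_pos"],s["wrist_force"].round(2),np.degrees(np.arctan2(R[1,0],R[0,0])),s["clock"])
im2,_=snap("scene","s2"); a=cv2.resize(im2[90:220,230:400],(392,300)); b=cv2.resize(im,(400,300)); cv2.imwrite("pics/v2.png",np.hstack([a,b])[:,:,::-1])
E
```

```text
[0.45048244 0.24295754 0.04189806] [0.18 0.32 0.79] 8.926417068753182 2.45
```

View pics/v2.png

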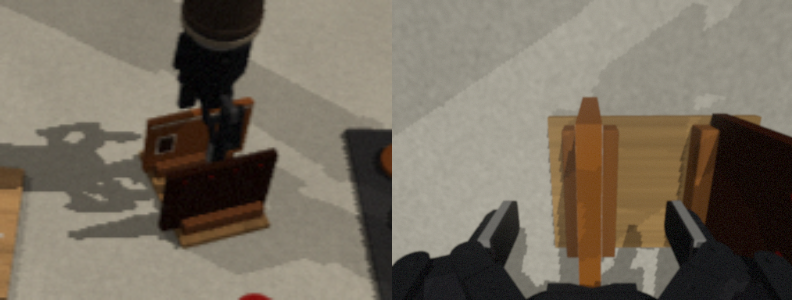

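The wall is centred between the pads (517 and 668, wall at 590), and the wrist picture's yaw is aligned. Closing with the minimum grip.

>>> {"api": "drive_tool", "payload": {"series": [[[0,0,0],[0,0,0]],[[0,0,0],[0,0,0]],[[0,0,0],[0,0,0]],[[0,0,0],[0,0,0]],[[0,0,0],[0,0,0]],[[0,0,0],[0,0,0]],[[0,0,0],[0,0,0]],[[0,0,0],[0,0,0]],[[0,0,0],[0,0,0]],[[0,0,0],[0,0,0]]], "fingers": 0, "force": 20}}

```text
clock: 3.55
tool_pos: [0.4503, 0.2422, 0.0413]
eef_rot: [-0.705, 0.705, 0.055, -0.055]
wrist_force: [0.0, 0.8, 0.6]
gripper_width: 0.108
```

>>> {"api": "drive_tool", "payload": {"series": [[[0,0,0],[0,0,0]],[[0,0,0],[0,0,0]],[[0,0,0],[0,0,0]]]}}

```text
clock: 3.85
tool_pos: [0.4504, 0.2422, 0.0413]
eef_rot: [-0.705, 0.705, 0.055, -0.055]
wrist_force: [-0.2, -1.2, 2.0]
gripper_width: 0.115
```

The gripper holds at a width of 0.11, which matches the 10 mm wall. Lifting straight up.

>>> {"api": "drive_tool", "payload": {"series": [[[0,0,0.5],[0,0,0]],[[0,0,0.8],[0,0,0]],[[0,0,1.0],[0,0,0]],[[0,0,1.2],[0,0,0]],[[0,0,2.0],[0,0,0]],[[0,0,2.5],[0,0,0]],[[0,0,2.5],[0,0,0]],[[0,0,1.5],[0,0,0]],[[0,0,0],[0,0,0]],[[0,0,0],[0,0,0]]]}}

```text
clock: 4.85
tool_pos: [0.4503, 0.2423, 0.1618]
eef_rot: [0.705, -0.705, -0.055, 0.054]
wrist_force: [0.9, 0.1, -1.6]
gripper_width: 0.112
```

>>> {"api": "drive_tool", "payload": {"series": [[[0.7,-1.3,0],[0,0,-0.02]],[[1.4,-2.5,0],[0,0,-0.048]],[[1.4,-2.5,0],[0,0,-0.048]],[[1.4,-2.5,0],[0,0,-0.048]],[[1.4,-2.5,0],[0,0,-0.048]],[[1.4,-2.5,0],[0,0,-0.048]],[[1.4,-2.5,0],[0,0,-0.048]],[[1.4,-2.5,0],[0,0,-0.048]],[[1.2,-2.4,0],[0,0,-0.028]],[[0,0,0],[0,0,0]]]}}

```text
clock: 5.85
tool_pos: [0.5681, 0.0243, 0.1606]
eef_rot: [-0.701, 0.703, -0.084, 0.084]
wrist_force: [-0.4, 0.1, -0.0]
gripper_width: 0.117
```

>>> {"api": "drive_tool", "payload": {"series": [[[0,0,0],[0,0,0]],[[0,0,0],[0,0,0]],[[0,0,0],[0,0,0]]]}}

```text
clock: 6.15
tool_pos: [0.5668, 0.0311, 0.161]
eef_rot: [0.703, -0.702, 0.081, -0.08]
wrist_force: [-0.2, 0.3, -1.1]
gripper_width: 0.113
```

```bash
python3 - <<'E'
from h import *
s,R=pose(); im,c=snap("wrist","w3"); print(s["tool_pos"],s["wrist_force"].round(2),np.degrees(np.arctan2(R[1,0],R[0,0])),s["clock"],R[:,1].round(4))
im2,_=snap("scene","s3"); a=cv2.resize(im2[110:240,110:290],(415,300))
b=cv2.resize(im,(775,581));cv2.imwrite("pics/v3.png",b[:,:,::-1]); cv2.imwrite("pics/s3c.png",a[:,:,::-1])
E
```

```text
[0.56680239 0.03109483 0.16095359] [-0.18  0.34 -1.09] -13.048345353302688 6.15 [-9.e-04  3.e-04 -1.e+00]
```

View pics/v3.png

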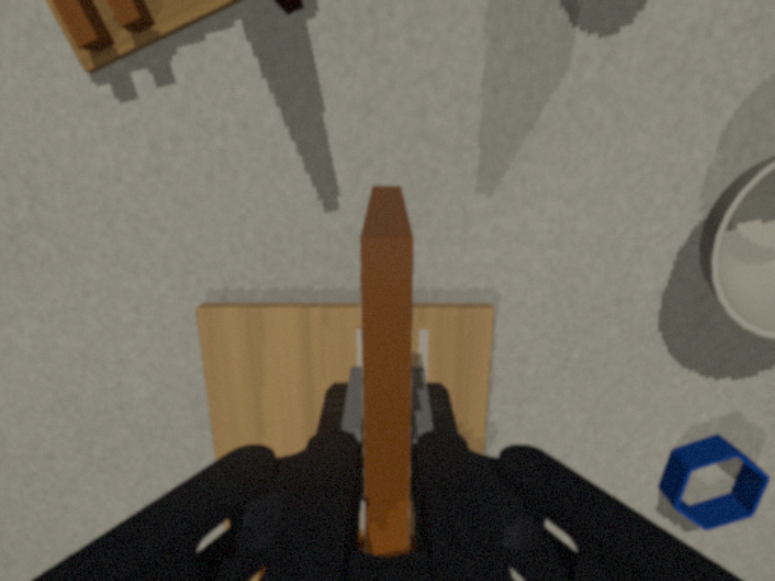

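The wrist view shows the board's open edge at row 303, and white lines at columns about 360 and 424 on either side of the held wall. The wall hangs at 386 and is upright, so it is nearly aligned. Quantifying this.

```bash
python3 - <<'E'
from h import *
c=load("w3"); k=512/775; im=cv2.imread("pics/w3.png"); g=im.min(axis=2).astype(int)
for v in (220,226,232,238): print(v,g[v,225:295:1].tolist() if v==226 else "", np.where(g[v,230:290]>105)[0]+230)
W=lambda u,v,z=.012:onplane("wrist",(u*k,v*k),z,c)[:2]
A,B=W(198,303),W(493,303); L,Rr=W(360.5,335),W(424,335)
print("corners",A,B,np.linalg.norm(B-A)); d=(B-A)/np.linalg.norm(B-A); print("y yaw",np.degrees(np.arctan2(d[1],d[0])))
print("lines",L,Rr,np.linalg.norm(Rr-L),"mid",(L+Rr)/2)
m=(L+Rr)/2; x=np.array([d[1],-d[0]]); 
s,R=pose(); t=s["tool_pos"][:2]; print("press dir",x,"tool lateral off",(t-m)@d,"along",(t-m)@x)
# wall in hand: lower end-edge corners and top end-edge corners (held: bottom z about .161-.041+.008)
for z,uu,v in((.128,(372,401),187),(.213,(361,412),238)): 
    p,q=W(uu[0],v,z),W(uu[1],v,z); print(z,np.linalg.norm(q-p),"lat",((p+q)/2-m)@d,"along",((p+q)/2-m)@x,"->from tool",((p+q)/2-t)@x)
p,q=W(361,238,.213),W(412,238,.213);e=(p+q)/2; p,q=W(365,500,.213),W(410,500,.213); f=(p+q)/2; w=f-e; print("wall yaw(normal)",np.degrees(np.arctan2(w[0],-w[1]))*1, w)
E
```

```text
220  [236 237 277 278 279 280 281 282]
226 [77, 72, 76, 77, 77, 77, 76, 77, 78, 86, 106, 122, 127, 116, 79, 43, 23, 25, 23, 32, 32, 22, 24, 23, 30, 31, 18, 22, 15, 21, 30, 30, 31, 32, 33, 25, 23, 27, 29, 12, 27, 31, 19, 21, 24, 29, 50, 65, 79, 70, 78, 97, 121, 131, 125, 126, 126, 119, 92, 72, 73, 82, 79, 77, 72, 68, 75, 77, 72, 76] [235 236 237 238 277 278 279 280 281 282]
232  [236 237 238 277 278 279 280 281 282]
238  [236 237 238 279 280 281 282]
corners [0.44511281 0.03491895] [ 0.62586343 -0.00704399] 0.18555774226668728
y yaw -13.070211189806356
lines [ 0.53938979 -0.00942807] [ 0.57916649 -0.01866001] 0.04083398274388409 mid [ 0.55927814 -0.01404404]
press dir [-0.22614489 -0.97409367] tool lateral off -0.002657701753607097 along -0.04569936897354787
0.128 0.010188169447746713 lat -0.003566700284886769 along -0.10714300732284343 ->from tool -0.06144363834929555
0.213 0.009590742255444012 lat -0.0034953163890054607 along -0.10754660076075294 ->from tool -0.06184723178720507
wall yaw(normal) -12.872709091461084 [-0.01349798 -0.05906455]
```

View pics/s3c.png

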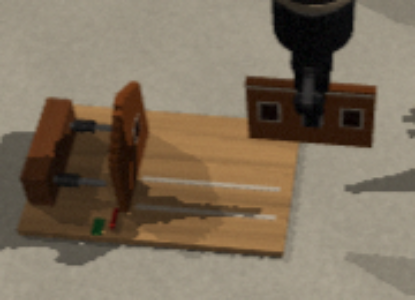

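The held wall is upright, yaw-aligned (−12.9° against −13.1°) and 3.5 mm to the −y side of the midline. Next I'll locate the front face from the initial side view.

```bash
python3 - <<'E'
from h import *
m=np.array([0.55927814,-0.01404404]); x=np.array([-.22614,-.97409]); d=np.array([.97409,-.22614])
c=load("side0")
for u,v,z,n in((276.6,144,.012,"face bottom +y"),(315,152.7,.012,"face bottom -y"),(278.5,117,.097,"eave +y"),(321,132,.097,"eave -y"),(225+58/3.333,100+(516-257)/3.09,.012,"open corner"),(225+282/3.333,100+(582-257)/3.09,.012,"open corner -y")):
    p=onplane("side",(u,v),z,c)[:2]; print(n,p.round(4),"lat",((p-m)@d).round(4),"along",((p-m)@x).round(4))
c=load("scene0")
for u,v,z,n in((110+152/400*140,140+178/257*90,.012,"scene face bottom +y"),(110+184/400*140,140+88/257*90,.097,"eave -y"),):
    p=onplane("scene",(u,v),z,c)[:2]; print(n,p.round(4),"lat",((p-m)@d).round(4),"along",((p-m)@x).round(4))
E
```

```text
face bottom +y [ 0.5481 -0.1718] lat 0.0248 along 0.1562
face bottom -y [ 0.4339 -0.1555] lat -0.0901 along 0.1661
eave +y [ 0.551  -0.1927] lat 0.0323 along 0.1759
eave -y [ 0.4304 -0.151 ] lat -0.0946 along 0.1625
open corner [ 0.6208 -0.0041] lat 0.0577 along -0.0236
open corner -y [0.4386 0.0359] lat -0.1288 along -0.0214
scene face bottom +y [ 0.5543 -0.1817] lat 0.033 along 0.1645
eave -y [ 0.5228 -0.1413] lat -0.0068 along 0.1322
```

Front face is about 0.160–0.165 m along from the reference. The wall's front end is about 67 mm ahead of the TCP. I'll move 100 mm along and +3 mm sideways, then lower to just above the board.

>>> {"api": "drive_tool", "payload": {"series": [[[-0.1,-0.5,0],[0,0,0]],[[-0.25,-1.3,0],[0,0,0]],[[-0.3,-1.6,0],[0,0,0]],[[-0.35,-1.6,0],[0,0,0]],[[-0.35,-1.6,0],[0,0,0]],[[-0.3,-1.6,0],[0,0,0]],[[-0.2,-1.1,0],[0,0,0]],[[-0.1,-0.5,0],[0,0,0]],[[0,0,0],[0,0,0]],[[0,0,0],[0,0,0]]]}}

```text
clock: 7.25
tool_pos: [0.548, -0.0671, 0.1612]
eef_rot: [0.703, -0.702, 0.081, -0.081]
wrist_force: [-0.7, 0.5, -0.4]
gripper_width: 0.109
```

>>> {"api": "drive_tool", "payload": {"series": [[[0,0,-1.0],[0,0,0]],[[0,0,-2.0],[0,0,0]],[[0,0,-2.0],[0,0,0]],[[0,0,-2.0],[0,0,0]],[[0,0,-1.8],[0,0,0]],[[0,0,-1.2],[0,0,0]],[[0,0,-0.7],[0,0,0]],[[0,0,0],[0,0,0]],[[0,0,0],[0,0,0]],[[0,0,0],[0,0,0]]]}}

```text
clock: 8.25
tool_pos: [0.5484, -0.0678, 0.0551]
eef_rot: [0.703, -0.702, 0.08, -0.081]
wrist_force: [0.7, 0.9, -1.5]
gripper_width: 0.113
```

```bash
python3 - <<'E'
from h import *
m=np.array([0.55927814,-0.01404404]); x=np.array([-.22614,-.97409]); d=np.array([.97409,-.22614])
s,R=pose(); im,c=snap("wrist","w4"); t=s["tool_pos"]; print(t,(t[:2]-m)@x,(t[:2]-m)@d,s["wrist_force"].round(2),np.degrees(np.arctan2(R[1,0],R[0,0])),s["clock"],R[:,1].round(4))
im2,_=snap("scene","s4"); im3,_=snap("side","d4")
a=np.hstack([cv2.resize(im2[140:235,110:255],(400,262)),cv2.resize(im3[80:200,225:345],(300,262))])
cv2.imwrite("pics/v4.png",np.vstack([a,cv2.resize(im[:,:,:][150:384],(700,320))])[:,:,::-1])
E
```

```text
[ 0.54840958 -0.06781173  0.05505576] 0.05483238229853503 0.001572064390525632 [ 0.72  0.89 -1.47] -13.12893819754788 8.25 [ 0.0014  0.     -1.    ]
```

View pics/v4.png

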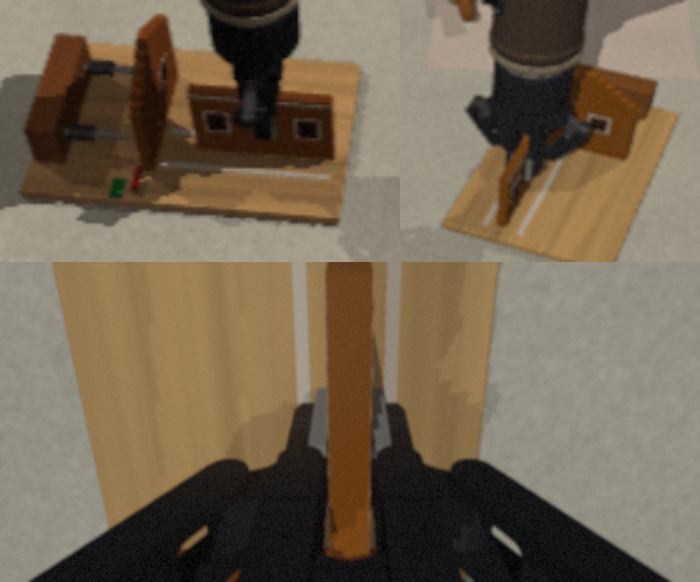

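The wall is centred between the lines (300 and 393, wall at 350), about 10 mm above the board and about 40 mm short of the front wall. Lowering gently.

>>> {"api": "drive_tool", "payload": {"series": [[[0,0,-0.3],[0,0,0]],[[0,0,-0.3],[0,0,0]],[[0,0,-0.2],[0,0,0]],[[0,0,0],[0,0,0]],[[0,0,0],[0,0,0]]]}}

```text
clock: 8.9
tool_pos: [0.5477, -0.0677, 0.0462]
eef_rot: [-0.702, 0.702, -0.081, 0.081]
wrist_force: [0.0, -0.2, -0.0]
gripper_width: 0.116
```

>>> {"api": "drive_tool", "payload": {"series": [[[0,0,-0.1],[0,0,0]],[[0,0,0],[0,0,0]],[[0,0,0],[0,0,0]]]}}

```text
clock: 9.2
tool_pos: [0.5479, -0.0678, 0.0454]
eef_rot: [-0.702, 0.702, -0.081, 0.081]
wrist_force: [0.4, 0.2, -0.5]
gripper_width: 0.115
```

>>> {"api": "drive_tool", "payload": {"series": [[[0,0,-0.1],[0,0,0]],[[0,0,0],[0,0,0]],[[0,0,0],[0,0,0]]]}}

```text
clock: 9.5
tool_pos: [0.548, -0.0678, 0.0453]
eef_rot: [0.703, -0.702, 0.081, -0.081]
wrist_force: [-3.8, 1.8, 12.6]
gripper_width: 0.113
```

Contact with the board, slightly too firm at 12.6 N. Easing off.

>>> {"api": "drive_tool", "payload": {"series": [[[0,0,0.07],[0,0,0]],[[0,0,0],[0,0,0]],[[0,0,0],[0,0,0]]]}}

```text
clock: 9.8
tool_pos: [0.548, -0.0677, 0.0453]
eef_rot: [0.703, -0.702, 0.081, -0.081]
wrist_force: [-1.8, -0.5, 7.4]
gripper_width: 0.114
```

>>> {"api": "drive_tool", "payload": {"series": [[[-0.11,-0.49,0],[0,0,0]],[[-0.11,-0.49,0],[0,0,0]],[[-0.11,-0.49,0],[0,0,0]],[[-0.11,-0.49,0],[0,0,0]],[[-0.11,-0.49,0],[0,0,0]],[[-0.06,-0.24,0],[0,0,0]],[[0,0,0],[0,0,0]],[[0,0,0],[0,0,0]]]}}

```text
clock: 10.6
tool_pos: [0.5422, -0.0948, 0.0454]
eef_rot: [0.702, -0.702, 0.08, -0.081]
wrist_force: [0.9, 1.1, 5.6]
gripper_width: 0.115
```

>>> {"api": "drive_tool", "payload": {"series": [[[-0.06,-0.24,0],[0,0,0]],[[-0.06,-0.24,0],[0,0,0]],[[0,0,0],[0,0,0]],[[0,0,0],[0,0,0]]]}}

```text
clock: 11.0
tool_pos: [0.5412, -0.0992, 0.0453]
eef_rot: [0.703, -0.702, 0.08, -0.081]
wrist_force: [-0.1, 2.9, 5.7]
gripper_width: 0.113
```

>>> {"api": "drive_tool", "payload": {"series": [[[-0.06,-0.24,0],[0,0,0]],[[-0.06,-0.24,0],[0,0,0]],[[0,0,0],[0,0,0]],[[0,0,0],[0,0,0]]]}}

```text
clock: 11.4
tool_pos: [0.54, -0.1039, 0.0454]
eef_rot: [0.703, -0.702, 0.08, -0.081]
wrist_force: [1.2, 2.7, 6.1]
gripper_width: 0.113
```

```bash
python3 - <<'E'
from h import *
m=np.array([0.55927814,-0.01404404]); x=np.array([-.22614,-.97409]); d=np.array([.97409,-.22614])
s,R=pose(); t=s["tool_pos"]; print(t,(t[:2]-m)@x,(t[:2]-m)@d,s["wrist_force"].round(2),"along",-s["wrist_force"][:2]@x,np.degrees(np.arctan2(R[1,0],R[0,0])),s["clock"])
im2,_=snap("scene","s5"); im3,_=snap("side","d5")
cv2.imwrite("pics/v5.png",np.hstack([cv2.resize(im2[140:220,110:230],(500,333),interpolation=2),cv2.resize(im3[80:200,225:345],(290,333),interpolation=2)])[:,:,::-1])
E
```

```text
[ 0.53997672 -0.1039484   0.04536697] 0.09193976313863389 0.0015296518789718048 [1.24 2.67 6.06] along 2.8837573727777603 -13.106165535265236 11.4
```

View pics/v5.png

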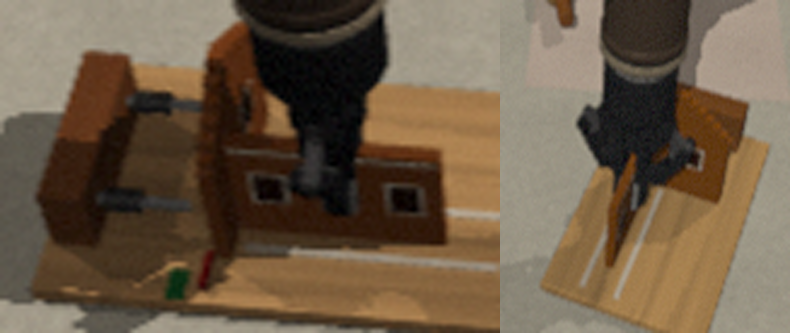

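The wall's end is at or near the front face, and the red pointer is still short of the green zone. I'll track the pointer numerically from the scene camera with a centroid along the jig's x axis.

```bash
cat >> h.py <<'E'
M=np.array([0.55927814,-0.01404404]); X=np.array([-.22614,-.97409]); D=np.array([.97409,-.22614])
def pointer(f):
    im=cv2.imread(f"pics/{f}.png")[190:225,135:180].astype(float); c=load(f); out=[]
    b,g,r=im[...,0],im[...,1],im[...,2]; 
    for w in (np.clip(r-2.2*g-10,0,None)*(r-2.6*g>0), np.clip(g-1.3*r-5,0,None)):
        n,l,st,ce=cv2.connectedComponentsWithStats((w>0).astype(np.uint8)); k=1+np.argmax(st[1:,4]); w=w*(l==k)
        v,u=np.mgrid[190:225,135:180]; uv=((u*w).sum()/w.sum(),(v*w).sum()/w.sum()); p=onplane("scene",uv,.014,c)[:2]
        uu=u[w>0]; vv=v[w>0]; al=[(onplane("scene",q,.014,c)[:2]-M)@X for q in zip(uu,vv)]
        out.append((np.round(uv,2).tolist(),round((p-M)@X*1e3,2),round((p-M)@D*1e3,1),int((w>0).sum()),np.round([min(al)*1e3,max(al)*1e3],1).tolist()))
    return out
def status():
    s,R=pose(); t=s["tool_pos"]; print(s["clock"],"along %.4f lat %.4f z %.4f"%((t[:2]-M)@X,(t[:2]-M)@D,t[2]),"F along %.2f"%(-s["wrist_force"][:2]@X),s["wrist_force"].round(1),"yaw",np.degrees(np.arctan2(R[1,0],R[0,0])).round(2),"w",round(s["gripper_width"],3))
E
python3 -c "
from h import *
for f in ('scene0','s3','s4','s5'): print(f,*pointer(f))"
```

```text
scene0 ([159.01, 203.93], np.float64(173.57), np.float64(40.5), 16, [170.5, 175.6]) ([152.01, 207.88], np.float64(188.75), np.float64(54.6), 27, [184.1, 193.4])
s3 ([158.93, 204.52], np.float64(173.38), np.float64(42.4), 14, [170.8, 174.9]) ([152.0, 207.9], np.float64(188.77), np.float64(54.7), 27, [184.1, 193.4])
s4 ([158.9, 204.52], np.float64(173.45), np.float64(42.4), 12, [171.5, 174.9]) ([152.03, 207.97], np.float64(188.63), np.float64(54.9), 27, [184.1, 193.4])
s5 ([158.92, 204.47], np.float64(173.44), np.float64(42.2), 12, [171.5, 174.9]) ([152.03, 207.98], np.float64(188.63), np.float64(54.9), 27, [184.1, 193.4])
```

>>> {"api": "drive_tool", "payload": {"series": [[[-0.06,-0.24,0],[0,0,0]],[[-0.06,-0.24,0],[0,0,0]],[[0,0,0],[0,0,0]],[[0,0,0],[0,0,0]]]}}

```text
clock: 11.9
tool_pos: [0.5389, -0.1084, 0.0454]
eef_rot: [0.703, -0.702, 0.08, -0.081]
wrist_force: [1.9, 4.4, 6.1]
gripper_width: 0.112
```

```bash
python3 -c "
from h import *
status(); snap('scene','s6'); print(pointer('s6'))"
```

```text
11.9 along 0.0965 lat 0.0015 z 0.0454 F along 4.68 [1.9 4.4 6.1] yaw -13.08 w 0.112
[([157.69, 204.24], np.float64(176.76), np.float64(41.8), 12, [174.8, 178.2]), ([151.97, 207.99], np.float64(188.78), np.float64(54.9), 27, [184.1, 193.4])]
```

Contact made: the pointer has moved 3.3 mm, from a relaxed reading of 173.45. Pushing about 10 mm more, slowly, then checking.

>>> {"api": "drive_tool", "payload": {"series": [[[-0.05,-0.2,0],[0,0,0]],[[-0.04,-0.2,0],[0,0,0]],[[-0.05,-0.2,0],[0,0,0]],[[-0.04,-0.2,0],[0,0,0]],[[-0.05,-0.2,0],[0,0,0]],[[0,0,0],[0,0,0]],[[0,0,0],[0,0,0]],[[0,0,0],[0,0,0]]]}}

```text
clock: 12.75
tool_pos: [0.5368, -0.1173, 0.0453]
eef_rot: [0.703, -0.702, 0.08, -0.081]
wrist_force: [1.6, 6.3, 6.1]
gripper_width: 0.115
```

```bash
python3 -c "
from h import *
status(); snap('scene','s7'); print(pointer('s7'))"
```

```text
12.75 along 0.1056 lat 0.0015 z 0.0453 F along 6.47 [1.6 6.3 6.1] yaw -13.03 w 0.115
[([154.32, 203.7], np.float64(185.79), np.float64(41.0), 13, [184.1, 187.5]), ([151.38, 209.09], np.float64(189.51), np.float64(58.5), 16, [184.1, 193.4])]
```

Deflection is 12.3 mm, tracking the tool one to one. Going 4.5 mm further.

>>> {"api": "drive_tool", "payload": {"series": [[[-0.05,-0.2,0],[0,0,0]],[[-0.05,-0.24,0],[0,0,0]],[[0,0,0],[0,0,0]],[[0,0,0],[0,0,0]],[[0,0,0],[0,0,0]],[[0,0,0],[0,0,0]]]}}

```text
clock: 13.4
tool_pos: [0.5359, -0.1212, 0.0454]
eef_rot: [0.703, -0.702, 0.08, -0.08]
wrist_force: [2.1, 8.7, 6.9]
gripper_width: 0.114
```

```bash
python3 -c "
from h import *
status(); im2,_=snap('scene','s8'); print(pointer('s8')); im3,_=snap('side','d8'); im,_=snap('wrist','w8'); status()
a=np.hstack([cv2.resize(im2[140:220,110:230],(450,300),interpolation=2),cv2.resize(im3[80:200,225:345],(300,300),interpolation=2)])
cv2.imwrite('pics/v8.png',np.vstack([a,cv2.resize(im[130:],(750,298))])[:,:,::-1])"
```

```text
13.4 along 0.1096 lat 0.0014 z 0.0454 F along 8.92 [2.1 8.7 6.9] yaw -13.0 w 0.114
[([152.71, 204.03], np.float64(189.67), np.float64(42.5), 12, [188.2, 191.5]), ([151.63, 209.9], np.float64(188.29), np.float64(60.9), 12, [184.1, 193.1])]
13.55 along 0.1097 lat 0.0015 z 0.0454 F along 8.20 [0.7 8.3 7.3] yaw -13.0 w 0.115
```

View pics/v8.png

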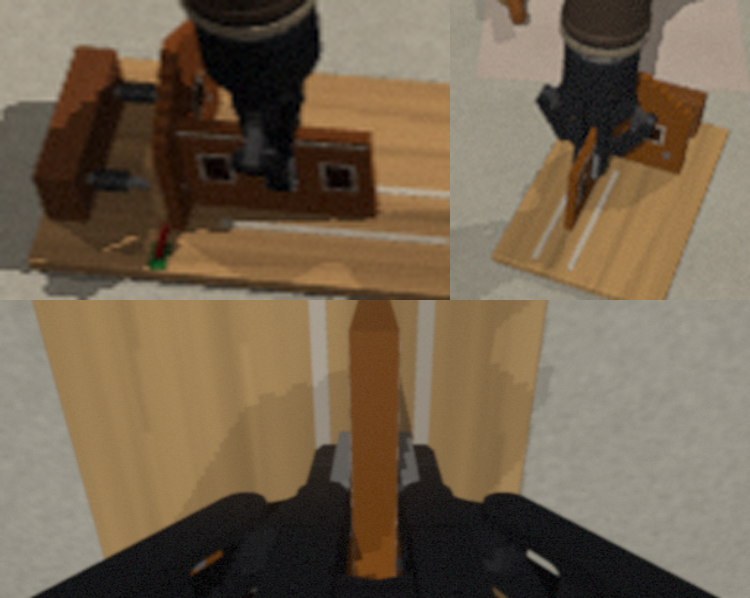

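The pointer is mid-green, with 16.2 mm deflection. The wall is upright, square, and centred (lines at 318 and 424, wall at 373). The arm is steady, so I'm handing in.

```bash
python3 -c "
from h import *
print(env.hand_in()); status()"
```

```text
the job is handed in; nothing more can be done
None
the job is handed in; nothing more can be done
```

The job is handed in at about 13.6 s. The arm is still gripping the side wall and pressing it against the sprung front wall, with the red pointer inside the green zone.

- **What I did:** I gripped the wall at 20 N, the gripper's minimum, and lifted it out of the rack. I set it on the board between the white lines and slid it forward in small steps until the front wall gave.
- **Push:** The pointer had moved 16.2 mm, against a target of 17 and a limit of 32, and only ever approached from below. The force along the push was 8–9 N. About 2.5 N of that looks like friction on the board, leaving about 6 N on the spring.
- **Fit:** The wall is upright, within about 1 mm of the middle line, and its heading is about 0.1° off the board's axis. It presses down on the board with about 7 N. The first touchdown was firmer, at 12.6 N, and I eased it off.
- **Disagreements:** The distance from pointer to green centre measured 15.2 mm in the picture instead of the nominal 17. By that measure, the pointer is about 1 mm past centre rather than 1 mm short. The wall measured 135 mm long instead of 130. Both are within camera accuracy.
- **Not checked:** I could not read the state after hand-in. In the last views, nothing other than the side wall and the sprung front wall appeared to have moved. I did not look at the roof panel, cutter, bowl and jar one by one at the end.

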